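Free the wedged pedal power supply from the gear crate

TASK

One of the pedal power supplies lies wedged crosswise in the plywood crate, its corners caught under the two battens. Turn it flat along the crate's long sides while it is still inside, lift it straight out, and set it down gently, not dropped, in the middle of the rubber mat, lengthways along the mat. Leave the other power supply, lying on the table, where it is.

Things in the scene. Friction and masses are not known exactly. Their poses are not given: they have to be found in the camera images.
- supply: The wedged pedal power supply: dark metal brick, 170 x 46 x 40 mm (x, y, z), about 0.5 kg, standing on the crate's floor diagonally, 41 to 48 degrees off the crate's x. Origin: centre of its underside; x along its length, z up. Plain sides, to be gripped across the 46 mm width near its middle.
- crate: Plywood crate, fixed. Origin: centre of its underside on the table; x along its long sides, z up. Outside 254 x 188 x 66 mm, inside 230 (x) x 164 (y), floor top at z 8. A batten on each long side reaches 25 mm inwards, underside at z 58, top at 66: the mouth is 230 x 114 mm. The supply's top is 10 mm below the battens; it passes when centred and within 20 degrees of the crate's x.
- mat: Black rubber mat, fixed to the table, 280 x 150 x 5 mm. Origin: centre of its underside on the table; x along its length, z up; its top is 5 mm above the origin.
- spare: The other power supply, the same make and size (170 x 46 x 40 mm), lying loose on the far part of the table. Origin: centre of its underside; x along its length. Not to be moved.
Things that resemble listed ones, but are neither listed nor needed, are in the scene too. Leave any blue look-alike of the supply alone.

How it is judged (in metres and radians):
On the way, in this order (a step that is already met when the one before it is completed fails the run):
1. the supply is turned in line with the crate's long sides (within 15 degrees) while still inside the crate (angle between the x axis of supply and the x axis of crate, either way round below 0.26 rad and z of supply in the frame of crate below 0.03 m and horizontal distance between supply and crate below 0.06 m), for 0.1 s.
2. the supply is lifted clear above the crate's rim (underside more than 70 mm above the table) (z of supply in the frame of crate above 0.07 m and horizontal distance between supply and crate below 0.12 m), for 0.05 s.
At the end, for the whole second after the job is handed in: The supply stands upright, released and at rest on the mat, its centre within 30 mm of the mat's centre and its length within 15 degrees of the mat's length; the other supply is within 30 mm of where it was (horizontal distance between supply and mat below 0.03 m and angle between the x axis of supply and the x axis of mat, either way round below 0.26 rad and angle between supply's own z axis and vertical below 0.1 rad and z of supply in the frame of mat below 0.01 m and linear speed of supply below 0.02 m/s and distance of spare from where it was at the start of the episode below 0.03 m); the robot touches nothing.
It fails at once if the wedged supply is dropped (falling free faster than 0.5 m/s more than 40 mm above the table) (contact force between supply and anything else below 0.2 N and linear speed of supply above 0.5 m/s and height (world z) of supply above 0.04 m).
It fails at once if the other power supply is moved by more than 30 mm (distance of spare from where it was at the start of the episode above 0.03 m).
It also fails if it takes over 42 s, if anything falls off the work surface, if the arm or the gripper's body presses on something with over 40 N, if the wrist force passes 120 N, or if a joint passes its speed limit or range.

ROBOT

A 6-joint arm with a two-finger parallel gripper is mounted at the origin on the work surface. World frame = base frame: x ahead of the robot, y to its left, z up, the work surface at z = 0. Lengths are in m, angles in degrees, forces in N, time in s.
With the tool pointing down it reaches from about 0.25 to 0.725 m from the base axis. Payload 9.7 kg.
Tool frame: the origin (TCP) lies between the finger pads; the fingertips stand 11 mm ahead of it and the grasp point (between the pads) lies 8 mm behind it; y points along the fingers, x is the direction in which the jaws open and shut, and the axes are right-handed (so a half turn about y gives the same grasp; the last joint's range is limited). The gripper opens to 85 mm and grips with 20 to 120 N. Pads are 22 mm wide; open, the fingers measure 114 mm over their backs; the gripper's body (76 mm by 85 mm) begins 54 mm behind the grasp point. The pads swing forward as they close: fully open they stand 13 mm farther back than shut.
Start: joints at [74.542, 4.979, 10.078, 95.1, 0, 90], TCP at [0.147, 0.53, 0.242] pointing down, gripper open.
Joint ranges: [-179.16, 179.16], [-48.56, 103.87], [-65.8, 70.77], [-126.05, 130.52], [-82.76, 87.17], [-180, 180]. Speed limits (degrees/s): [127.2, 127.2, 147.25, 180, 180, 180].

INTERFACE

Orientations are given as [roll, pitch, yaw] about the fixed x, y, z axes, in that order (R = Rz(yaw) Ry(pitch) Rx(roll)).
In Python, from workcell import bot, vision gives the robot as it stands. The module is installed in compiled form; this text tells all that it offers.
- The arm moves only by the shell command python3 -m crank 'ROWS' [OPENING] [FORCE]. ROWS is text: rows parted by semicolons, each of 6 numbers parted by spaces: the shift along the tool's x, y, z in m, then the turn, a rotation vector about the tool's x, y, z in rad. A call has 1 to 8 rows; each row is the pose to reach, as a shift and turn from the pose commanded when the call began, along the tool's axes at that moment; what a row does not reach only later rows make up. A row lasts 1/10 s, in which the tool goes at most 50 mm and 8.59 degrees, less where a joint would pass 70% of its speed; a pose out of reach is approached as far as the arm can. A call with a gripper value outside its range is refused whole. OPENING is the gripper's target within -1 to 1 (shut at 1, half-way at 0, fully open at -1), set as the call begins (- or left out, the last holds). The fingers move at their own pace and stop on an object; FORCE is the grip in N (left out, the last holds). Time passes only in rows, so rows that repeat a pose let the fingers close. It gives the time, the measured TCP pose, the force and the opening at its end, in the units of the state.
- bot.get_obs(): the state, without advancing time (a new reading comes with each control period).
- vision.camera(name): name is "scene" or "top" or "wrist"; returns the picture (384x512x3 uint8, red, green, blue); there is no depth.
- vision.get_calibration(name): a dict with "fx", "fy", "cx", "cy" (pixels), "distortion" ([k1, k2, p1, p2, k3] as OpenCV has them; the pictures are not rectified), "rvec" (rotation vector, rad) and "tvec" (3), from world to camera coordinates, as OpenCV has them. Camera axes: x right, y down, z forward; pixel columns grow to the right and rows downward; lengths in m; the calibration is good to about 2 mm. A picture is of the moment at which its call begins: read the wrist's pose just before it. get_calibration takes no time and is no camera call; for the wrist camera it gives the pose at the moment of the call.
- bot.job_done(): hands the job in, once; it reports no verdict.
The state is a dict: "time": time; "q": joint angles; "qd": joint speeds; "joint_efforts": joint torques, N m; "ee_pos": TCP position; "tcp_rot": TCP orientation; "wrist_force": force on the tool from outside, world axes, zero at the start; "torque": the same for the moment, N m; "opening": finger opening in m.
Only numpy, scipy, OpenCV 4.12 (cv2) and the standard library are available. Lean on these libraries where they do the work, as an engineer would, in place of code of your own. Each camera call takes 0.05 s, during which the arm holds its last target. There are 200 camera calls.

## Working session

There is one attempt and no reset: what is moved stays moved. The work goes in short steps, Python scripts to look and compute and a shell command to move; the robot and the scene stay as the last step left them, time stands still between calls to the robot, and variables do not carry over. Pictures are saved under pics/ and viewed, about 8 in all and at most 12, crops included, and the job is handed in when it is done.

```bash
mkdir -p pics; python3 - <<'E'
from workcell import bot, vision
import cv2,numpy as np
o=bot.get_obs();print(o['time'],o['ee_pos'],o['tcp_rot'],o['opening'],o['q'])
a=vision.camera("top");b=vision.camera("scene")
np.save('top.npy',a);np.save('scene.npy',b)
cv2.imwrite('pics/top.png',cv2.resize(a[:,:,::-1],(800,600)));cv2.imwrite('pics/scene.png',b[:,:,::-1])
for n in("top","scene"):print(vision.get_calibration(n))
E
```

```text
0.0 [0.14655427 0.52986657 0.24157078] [-9.00015933e+01  8.01879242e-02  7.45383798e+01] 0.08527834487779483 [ 7.45400336e+01  5.01145180e+00  1.00334567e+01  9.51021929e+01
 -1.59093839e-03  9.00016538e+01]
{'fx': 400.48628401925373, 'fy': 400.48628401925373, 'cx': 250.55125253585894, 'cy': 191.60169872870776, 'distortion': array([-0.13871507,  0.        ,  0.        ,  0.        ,  0.        ]), 'rvec': array([ 2.19004453, -2.1931673 ,  0.08943726]), 'tvec': array([0.02201125, 0.50473245, 1.01592218])}
{'fx': 384.48883607514534, 'fy': 384.48883607514534, 'cx': 251.73007607536786, 'cy': 194.00386289265052, 'distortion': array([0.03194603, 0.        , 0.        , 0.        , 0.        ]), 'rvec': array([ 2.26289429,  1.06451795, -0.35294848]), 'tvec': array([-0.3699662 , -0.27862414,  1.14150142])}
```

View pics/top.png

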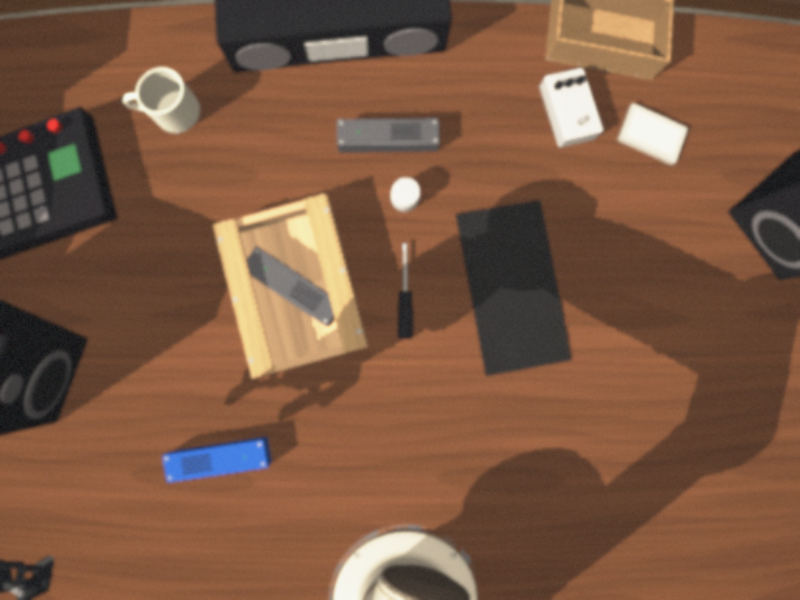

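View pics/scene.png

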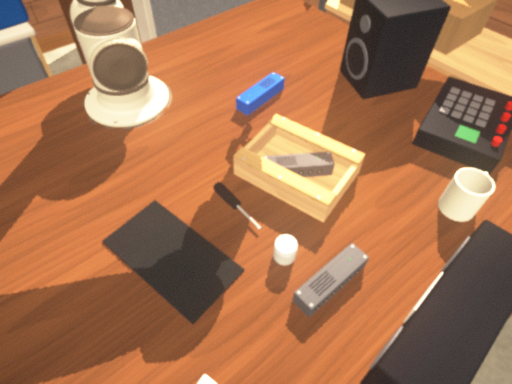

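The top view (scaled ×1.5625) shows the crate with its long side running up and down the picture around (290,285) and the grey supply diagonal inside it. The mat is around (514,288), the spare at (388,133), the blue look-alike at (216,460), and a screwdriver and white cap between crate and mat. The scene view agrees. Next I'll locate these by mask.

```bash
cat > h.py <<'E'
import numpy as np,cv2
def ray(c,px,z):
    K=np.array([[c['fx'],0,c['cx']],[0,c['fy'],c['cy']],[0,0,1]])
    u=cv2.undistortPoints(np.float64(px).reshape(-1,1,2),K,c['distortion']).reshape(-1,2)
    R=cv2.Rodrigues(c['rvec'])[0];C=-R.T@c['tvec']
    d=np.c_[u,np.ones(len(u))]@R
    return C+d*((z-C[2])/d[:,2])[:,None]
def rect(c,mask,z):
    n,l,s,_=cv2.connectedComponentsWithStats(mask.astype(np.uint8));i=1+s[1:,4].argmax()
    k=max(cv2.findContours((l==i).astype(np.uint8),0,1)[0],key=cv2.contourArea).reshape(-1,2)
    w=ray(c,k,z)[:,:2]*1000
    (cx,cy),(a,b),t=cv2.minAreaRect(w.astype(np.float32))
    if a<b:a,b,t=b,a,t+90
    return np.round([cx,cy,a,b,(t+90)%180-90],1),s[i]
def rotate(rot): 
    from scipy.spatial.transform import Rotation as Ro
    return Ro.from_euler('xyz',rot,degrees=True).as_matrix()
E
python3 - <<'E'
from h import *
from workcell import vision
c=vision.get_calibration('top');a=np.load('top.npy')
h=cv2.cvtColor(a,cv2.COLOR_RGB2HSV).astype(int);H,S,V=h[...,0],h[...,1],h[...,2]
def win(m,x0,x1,y0,y1):
    w=np.zeros_like(m);w[y0:y1,x0:x1]=m[y0:y1,x0:x1];return w
print('mat',rect(c,win(V<60,280,380,120,250),.005))
print('supply',rect(c,win((S<75)&(V>40),150,220,145,220),.048))
print('spare',rect(c,win((S<75)&(V>40),205,290,65,105),.04))
print('crate',rect(c,win((H>14)&(S>60)&(V>110),125,245,115,250),.066))
s=1.5625
for n,p,z in(('cratec',[(214,224),(327,195),(367,347),(255,378)],.066),('matc',[(457,213),(541,202),(571,358),(487,375)],.005),('sup',[(257,246),(249,272),(327,325),(333,295)],.048),('driver',[(405,243),(405,337),(405,195)],.01)):
    print(n,np.round(ray(c,np.array(p)/s,z)[:,:2]*1000))
for p in [(291,285),(280,300),(514,288),(388,130)]:
    x,y=int(p[0]/s),int(p[1]/s);print(p,h[y,x])
E
```

```text
mat (array([ 530.2, -183.3,  271.4,  147. ,   10.3]), array([ 294,  129,   69,  109, 4449], dtype=int32))
supply (array([525. , 183.3, 169.2,  45.9,  56.4]), array([ 158,  158,   55,   50, 1103], dtype=int32))
spare (array([779.6,  26.3, 169.4,  57. , -89.7]), array([ 216,   75,   66,   22, 1375], dtype=int32))
crate (array([525.9, 184.5, 257.6, 193.5,  15.6]), array([ 136,  124,   99,  119, 6651], dtype=int32))
cratec [[623. 306.]
 [669. 125.]
 [427.  60.]
 [378. 236.]]
matc [[ 652.  -90.]
 [ 673. -236.]
 [ 406. -282.]
 [ 379. -138.]]
sup [[590. 239.]
 [547. 252.]
 [462. 125.]
 [510. 115.]]
driver [[600.  -2.]
 [443.  -1.]
 [682.  -2.]]
(291, 285) [  0  10 129]
(280, 300) [ 16 108 211]
(514, 288) [30 17 46]
(388, 130) [  6  10 125]
```

```bash
cat > go.py <<'E'
import sys
from h import *
from workcell import bot
from scipy.spatial.transform import Rotation as Ro
x,y,z,yaw=map(float,sys.argv[1:])
o=bot.get_obs();R=rotate(o['tcp_rot'])
T=Ro.from_euler('xyz',[-90,0,yaw],degrees=True).as_matrix()
print('shift',np.round(R.T@(np.array([x,y,z])-o['ee_pos']),4),'turn',np.round(Ro.from_matrix(R.T@T).as_rotvec(),4))
print(o['time'],np.round(o['ee_pos'],4),np.round(o['tcp_rot'],2),'q',np.round(o['q'],1),'F',np.round(o['wrist_force'],1),'op',round(o['opening'],4))
E
R='-0.234 0 -0.457 0 0 0'; python3 -m crank '-0.234 0 -0.457 0 0 0;-0.234 0 -0.457 0 0 0;-0.234 0 -0.457 0 0 0;-0.234 0 -0.457 0 0 0;-0.234 0 -0.457 0 0 0;-0.234 0 -0.457 0 0 0;-0.234 0 -0.457 0 0 0;-0.234 0 -0.457 0 0 0' -0.6 40
python3 go.py .525 .183 .2 -33.6; python3 go.py .525 .183 .2 146.4
```

```text
time: 0.9
ee_pos: [0.4423, 0.2577, 0.2421]
tcp_rot: [-90.0, 0.0, 74.5]
wrist_force: [0.1, 0.9, 0.6]
opening: 0.0683
shift [-0.05    0.0421 -0.0996] turn [-1.0000e-04  1.8874e+00 -1.0000e-04]
0.9 [0.4423 0.2577 0.2421] [-89.99   0.    74.54] q [30.2 -0.3  4.6 94.9  0.  45.7] F [0.1 0.9 0.6] op 0.0683
shift [-0.05    0.0421 -0.0996] turn [-1.0000e-04 -1.2541e+00  1.0000e-04]
0.9 [0.4423 0.2577 0.2421] [-89.99   0.    74.54] q [30.2 -0.3  4.6 94.9  0.  45.7] F [0.1 0.9 0.6] op 0.0683
```

Yaw = q1 + 90 − q6, so a jaw yaw of 146.4° keeps joint 6 within range.

```bash
python3 -m crank '-0.05 0 -0.1 0 -1.254 0;-0.05 0.03 -0.1 0 -1.254 0;-0.05 0.03 -0.1 0 -1.254 0;-0.05 0.03 -0.1 0 -1.254 0;-0.05 0.03 -0.1 0 -1.254 0;-0.05 0.03 -0.1 0 -1.254 0;-0.05 0.03 -0.1 0 -1.254 0;-0.05 0.03 -0.1 0 -1.254 0'
python3 -m crank '0 0 0 0 -0.06 0;0 0 0 0 -0.06 0' >/dev/null
python3 go.py .525 .183 .11 146.4
python3 - <<'E'
from h import *
from workcell import vision,bot
c=vision.get_calibration('wrist');a=vision.camera('wrist');np.save('w1.npy',a);np.save('w1c.npy',c,allow_pickle=True);cv2.imwrite('pics/w1.png',a[:,:,::-1])
E
```

```text
time: 1.7
ee_pos: [0.5241, 0.1845, 0.2118]
tcp_rot: [-90.0, -0.0, 142.6]
wrist_force: [-0.1, -0.2, 0.1]
opening: 0.0686
shift [-0.0017  0.1019  0.0007] turn [-0.0006 -0.011   0.0005]
1.9 [0.5241 0.1846 0.2119] [-8.9970e+01 -3.0000e-02  1.4577e+02] q [ 19.4   5.3   7.   91.8   0.  -36.4] F [-0.6  0.   0. ] op 0.0685
```

View pics/w1.png

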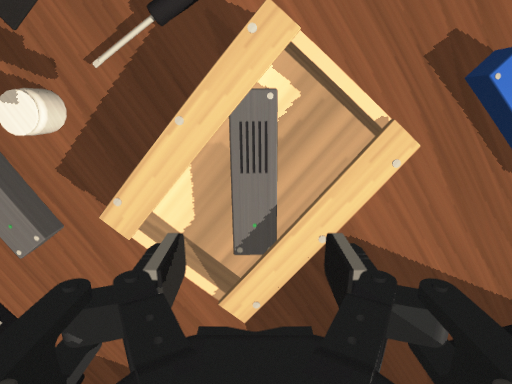

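The wrist view shows the supply upright in the picture, aligned with the fingers. Its top corners are near (231,90), (278,88), (277,252) and (233,252); the crate's rim corners are at (420,143), (244,322), (101,216) and (268,0). Next I'll turn these into positions as a check.

```bash
python3 - <<'E'
from h import *
c=np.load('w1c.npy',allow_pickle=True).item()
for p,z in([(231,90),(278,88),(277,253),(233,252)],.048),([(268,0),(420,143),(244,322),(101,216)],.066):
    w=ray(c,p,z)[:,:2]*1000;print(np.round(w),w.mean(0))
    for i in range(4):
        d=w[(i+1)%4]-w[i];print(round(np.hypot(*d)),np.round(np.degrees(np.arctan2(d[1],d[0]))%180,1))
E
```

```text
[[497. 104.]
 [460. 127.]
 [552. 266.]
 [590. 239.]] [524.63173638 183.82832323]
43 148.1
167 56.5
47 144.3
164 55.3
[[430.  64.]
 [379. 239.]
 [622. 307.]
 [668. 128.]] [524.99562135 184.59863131]
183 106.1
252 15.5
184 104.5
247 15.1
```

```bash
python3 -m crank '-0.001 0.05 0 0 -0.009 0;-0.001 0.1 0 0 -0.009 0;-0.001 0.125 0 0 -0.009 0;-0.001 0.145 0 0 -0.009 0;-0.001 0.165 0 0 -0.009 0;-0.001 0.178 0 0 -0.009 0;-0.001 0.184 0 0 -0.009 0;-0.001 0.184 0 0 -0.009 0'
python3 go.py .525 .184 .027 146.2
```

```text
time: 2.75
ee_pos: [0.5248, 0.184, 0.0278]
tcp_rot: [-90.0, -0.0, 146.2]
wrist_force: [0.5, 0.2, -0.0]
opening: 0.0686
shift [-0.0002  0.0008 -0.0001] turn [-0.0007  0.0001  0.0006]
2.75 [0.5248 0.184  0.0278] [-8.9960e+01 -3.0000e-02  1.4621e+02] q [ 19.3   7.3 -11.3  71.5   0.  -36.9] F [ 0.5  0.2 -0. ] op 0.0686
```

```bash
python3 -m crank '0 0 0 0 0 0;0 0 0 0 0 0;0 0 0 0 0 0;0 0 0 0 0 0;0 0 0 0 0 0;0 0 0 0 0 0' 1 60
python3 go.py .525 .184 .027 105.2
```

```text
time: 3.35
ee_pos: [0.5257, 0.1843, 0.0296]
tcp_rot: [-90.1, 0.1, 146.2]
wrist_force: [-1.1, -0.1, 5.4]
opening: 0.0455
shift [0.0004 0.0026 0.0007] turn [ 2.000e-03  7.162e-01 -5.000e-04]
3.35 [0.5257 0.1843 0.0296] [-9.0100e+01  6.0000e-02  1.4624e+02] q [ 19.3   7.2 -11.2  71.6   0.  -36.9] F [-1.1 -0.1  5.4] op 0.0455
```

```bash
python3 -m crank '0 -0.002 0 0 0 0;0 -0.004 0 0 0.1 0;0 -0.004 0 0 0.2 0;0 -0.004 0 0 0.3 0;0 -0.004 0 0 0.4 0;0 -0.004 0 0 0.5 0;0 -0.004 0 0 0.6 0;0 -0.004 0 0 0.68 0'
python3 -m crank '0 0 0 0 0.035 0;0 0 0 0 0.035 0;0 0 0 0 0.035 0'
python3 go.py .525 .184 .2 105
python3 - <<'E'
from h import *
from workcell import vision,bot
c=vision.get_calibration('wrist');a=vision.camera('wrist');cv2.imwrite('pics/w2.png',a[:,:,::-1])
E
```

```text
time: 4.15
ee_pos: [0.5246, 0.1839, 0.0317]
tcp_rot: [-89.9, 0.0, 107.0]
wrist_force: [-0.5, -0.3, -5.0]
opening: 0.0447
time: 4.45
ee_pos: [0.5248, 0.184, 0.0319]
tcp_rot: [-90.0, 0.0, 105.3]
wrist_force: [-0.1, 0.8, -5.1]
opening: 0.0452
shift [-0.000e+00 -1.681e-01 -1.000e-04] turn [-0.0008  0.006  -0.0001]
4.45 [0.5248 0.184  0.0319] [-8.9950e+01  1.0000e-02  1.0534e+02] q [ 19.3   7.1 -11.   72.   -0.    4. ] F [-0.1  0.8 -5.1] op 0.0452
```

View pics/w2.png

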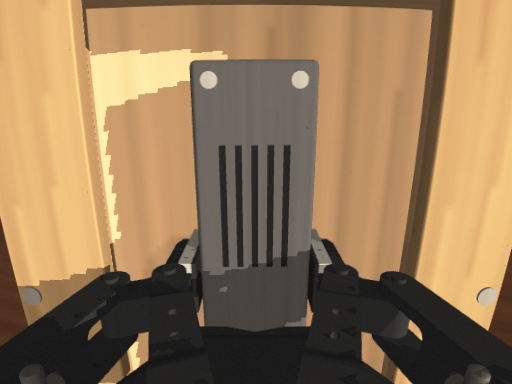

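The supply is held (5 N of weight), aligned with the battens and centred in the mouth (edges x≈190–318, battens at about 85 and 435). Next, lift straight up.

```bash
python3 -m crank '0 -0.01 0 0 0 0;0 -0.03 0 0 0 0;0 -0.05 0 0 0 0;0 -0.075 0 0 0 0;0 -0.1 0 0 0 0;0 -0.12 0 0 0 0;0 -0.13 0 0 0 0;0 -0.13 0 0 0 0'
python3 go.py .528 -.185 .162 100.2
```

```text
time: 5.3
ee_pos: [0.5257, 0.1843, 0.164]
tcp_rot: [-90.2, -0.0, 105.3]
wrist_force: [-0.1, -0.3, -4.6]
opening: 0.0447
shift [-0.3568  0.0017  0.0951] turn [0.0027 0.0888 0.0003]
5.3 [0.5257 0.1843 0.164 ] [-9.0150e+01 -1.0000e-02  1.0529e+02] q [19.3  4.9  1.3 86.3  0.   4. ] F [-0.1 -0.3 -4.6] op 0.0447
```

```bash
python3 -m crank '-0.01 0 0.003 0 0 0;-0.03 0 0.008 0 0 0;-0.06 0 0.016 0 0.01 0;-0.09 0 0.024 0 0.02 0;-0.125 0 0.033 0 0.03 0;-0.16 0 0.043 0 0.04 0;-0.195 0 0.052 0 0.05 0;-0.23 0 0.061 0 0.06 0'
python3 go.py .528 -.185 .162 100.2
```

```text
time: 6.1
ee_pos: [0.5257, -0.0559, 0.1608]
tcp_rot: [-89.9, -0.0, 101.8]
wrist_force: [0.5, 0.2, -4.1]
opening: 0.0454
shift [-0.1269 -0.0012  0.0242] turn [-0.0021  0.0281  0.0005]
6.1 [ 0.5257 -0.0559  0.1608] [-8.9880e+01 -3.0000e-02  1.0181e+02] q [ -6.1   1.3  -2.8  86.   -0.  -17.9] F [ 0.5  0.2 -4.1] op 0.0454
```

```bash
python3 -m crank '-0.035 0 0.007 0 0.01 0;-0.065 0 0.013 0 0.02 0;-0.09 0 0.018 0 0.028 0;-0.11 0 0.022 0 0.028 0;-0.122 0 0.024 0 0.028 0;-0.126 0 0.024 0 0.028 0;-0.126 0 0.024 0 0.028 0'
python3 go.py .528 -.185 .028 100.2
python3 - <<'E'
from h import *
from workcell import vision,bot
a=vision.camera('scene');b=vision.camera('top');cv2.imwrite('pics/s2.png',np.hstack([cv2.resize(a,(400,300)),cv2.resize(b,(400,300))])[:,:,::-1])
E
```

```text
time: 6.8
ee_pos: [0.5289, -0.1821, 0.1617]
tcp_rot: [-90.0, -0.0, 100.2]
wrist_force: [0.3, 0.1, -4.7]
opening: 0.0447
shift [-0.0027  0.1337  0.0013] turn [-0.0008  0.0002  0.0007]
6.8 [ 0.5289 -0.1821  0.1617] [-8.9950e+01 -4.0000e-02  1.0021e+02] q [-19.    5.4   1.6  86.3   0.  -29.2] F [ 0.3  0.1 -4.7] op 0.0447
```

View pics/s2.png

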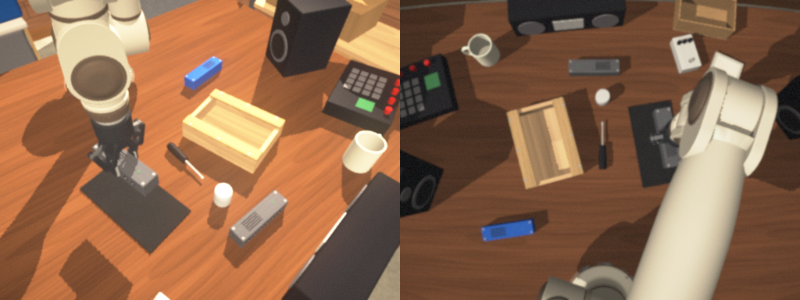

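The supply hangs over the mat, along its length, and the spare and other objects look unmoved. Next, lower it.

```bash
python3 -m crank '-0.003 0.02 0.001 0 0 0;-0.003 0.045 0.001 0 0 0;-0.003 0.07 0.001 0 0 0;-0.003 0.09 0.001 0 0 0;-0.003 0.108 0.001 0 0 0;-0.003 0.12 0.001 0 0 0;-0.003 0.127 0.001 0 0 0;-0.003 0.13 0.001 0 0 0'
python3 -m crank '0 0 0 0 0 0;0 0.001 0 0 0 0;0 0.002 0 0 0 0;0 0.003 0 0 0 0;0 0.003 0 0 0 0'
python3 go.py .528 -.185 .0266 100.2
```

```text
time: 7.7
ee_pos: [0.5287, -0.1848, 0.032]
tcp_rot: [-90.0, -0.0, 100.3]
wrist_force: [0.6, -0.6, -4.7]
opening: 0.0451
time: 8.2
ee_pos: [0.5287, -0.1853, 0.0294]
tcp_rot: [-90.0, 0.0, 100.2]
wrist_force: [0.7, 0.6, -5.1]
opening: 0.0449
shift [0.0004 0.0028 0.0006] turn [ 0.0001  0.0005 -0.0001]
8.2 [ 0.5287 -0.1853  0.0294] [-90.     0.   100.23] q [-19.3   7.7 -10.6  71.7  -0.  -29.5] F [ 0.7  0.6 -5.1] op 0.0449
```

```bash
python3 -m crank '0 0.001 0 0 0 0;0 0.002 0 0 0 0;0 0.003 0 0 0 0;0 0.003 0 0 0 0'; python3 go.py .528 -.185 .0266 100.2
```

```text
time: 8.6
ee_pos: [0.5287, -0.1852, 0.0266]
tcp_rot: [-90.0, 0.0, 100.2]
wrist_force: [-1.7, 0.4, 0.2]
opening: 0.0454
shift [0.0004 0.     0.0007] turn [ 0.0002  0.0006 -0.0001]
8.6 [ 0.5287 -0.1852  0.0266] [-9.0010e+01  1.0000e-02  1.0023e+02] q [-19.3   7.8 -10.8  71.4  -0.  -29.5] F [-1.7  0.4  0.2] op 0.0454
```

The weight is now on the mat: the wrist force went from −5 N to 0. Release to about 68 mm and withdraw upwards.

```bash
python3 -m crank '0 0 0 0 0 0;0 0 0 0 0 0;0 0 0 0 0 0;0 0 0 0 0 0;0 0 0 0 0 0;0 0 0 0 0 0' -0.6
python3 -m crank '0 -0.01 0 0 0 0;0 -0.03 0 0 0 0;0 -0.06 0 0 0 0;0 -0.1 0 0 0 0;0 -0.14 0 0 0 0;0 -0.18 0 0 0 0;0 -0.2 0 0 0 0;0 -0.2 0 0 0 0'
python3 go.py .528 -.185 .1 100.2
python3 - <<'E'
from h import *
from workcell import vision,bot
c=vision.get_calibration('wrist');a=vision.camera('wrist');np.save('w3.npy',a);np.save('w3c.npy',c,allow_pickle=True);b=vision.camera('scene')
cv2.imwrite('pics/w3.png',np.hstack([cv2.resize(a,(400,300)),cv2.resize(b,(400,300))])[:,:,::-1])
E
```

```text
time: 9.2
ee_pos: [0.5288, -0.1853, 0.0263]
tcp_rot: [-90.0, 0.0, 100.2]
wrist_force: [0.9, -1.3, 0.2]
opening: 0.0683
time: 10.0
ee_pos: [0.5297, -0.1856, 0.2308]
tcp_rot: [-90.3, 0.2, 100.2]
wrist_force: [0.2, -0.0, -0.3]
opening: 0.0684
shift [0.0013 0.1307 0.0023] turn [ 0.0054  0.0006 -0.0031]
10.0 [ 0.5297 -0.1856  0.2308] [-90.31   0.17 100.23] q [-19.3   5.9   9.8  93.5   0.  -29.5] F [ 0.2 -0.  -0.3] op 0.0684
```

View pics/w3.png

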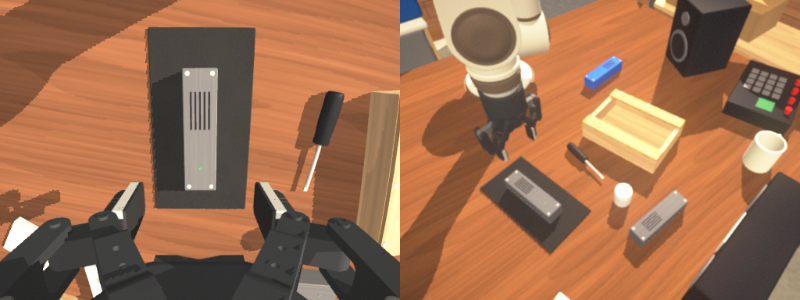

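The supply stands upright on the mat, with its top face at (183–217, 68–190) in the left half and the mat at (149–254, 28–208). One numeric check before handing in.

```bash
python3 - <<'E'
from h import *
from workcell import bot
c=np.load('w3c.npy',allow_pickle=True).item()
for p,z in([(149,28),(254,29),(244,208),(155,207)],.005),([(183,68),(217,68),(217,190),(184,190)],.045):
    w=ray(c,np.array(p)*1.28,z)[:,:2]*1000;d=w[0]+w[1]-w[2]-w[3];print(np.round(w.mean(0)),'len',np.hypot(*d)/2,'ang',np.degrees(np.arctan2(d[1],d[0]))%180)
from workcell import vision
a=vision.camera('top');c=vision.get_calibration('top');h=cv2.cvtColor(a,cv2.COLOR_RGB2HSV);m=(h[...,1]<75)&(h[...,2]>40);w=np.zeros_like(m);w[65:105,205:290]=m[65:105,205:290];print('spare',rect(c,w,.04))
o=bot.get_obs();print(o['time'],o['wrist_force'])
bot.job_done()
E
```

```text
[ 528. -185.] len 274.4689422465383 ang 9.674294836925498
[ 530. -185.] len 167.8141095703092 ang 10.52701199742566
spare (array([779.7,  26.4, 169.3,  57. , -89.8]), array([ 216,   75,   66,   22, 1367], dtype=int32))
10.15 [-0.72610373 -0.17276754 -0.29719184]
the job is handed in; nothing more can be done
```

I gripped the wedged supply and turned it about 41° in line with the crate, lifting it 2–4 mm off the floor as it turned. I then lifted it straight out, lowered it onto the mat until its weight came off the wrist, released it and backed off. I handed the job in at 10.2 s on the robot's clock; it gives no verdict.

**Last checks:**
- **Placement:** the supply's centre measured about 2 mm from the mat's centre and its length about 1° off the mat's. It looks upright in the pictures.
- **Spare:** it measured within 0.2 mm of its first reading.
- **Robot:** clear of everything, wrist force about 0.8 N.
- **Disagreements:** none of the final checks failed. The hand-read mat length (274 mm against 280) and spare width (57 mm against 46, probably because its side shows too) were off.

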